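# Seat the slicing disc on the food processor

## Robot

A 6-joint arm with a two-finger parallel gripper is mounted at the origin on a cart in front of the work surface, level with it; the furniture and walls round the work are solid. World frame = base frame: x ahead of the robot, y to its left, z up, the work surface at z = 0. Lengths are in mm, angles in degrees, forces in N, time in s.
With the tool pointing down it reaches from about 300 to 850 mm from the base axis. Payload 4.2 kg.
Tool frame: the origin (TCP) lies at the very end of the fingers, on their centre line; the grasp point (between the pads) lies 19 mm behind it; z points along the fingers, y is the line along which they close (so a half turn about z gives the same grasp; the last joint's range is limited). The gripper opens to 91 mm and grips with 3 to 60 N. Pads are 32 mm wide; open, the fingers measure 118 mm over their backs; the gripper's body (76 mm by 178 mm) begins 60 mm behind the grasp point.
Start: joints at [65.432, 18.312, 89.639, -0, 72.044, -1.146], TCP at [228.571, 527.635, 213.976] pointing down, gripper open.
Joint ranges: [-177.97, 177.97], [-48.28, 115.42], [12.27, 149.76], [-77.06, 257.06], [2.81, 150.46], [-146.56, 146.56]. Speed limits (degrees/s): [147.25, 147.25, 180, 180, 180, 180].

## Interface

Orientations are given as [roll, pitch, yaw] about the fixed x, y, z axes, in that order (R = Rz(yaw) Ry(pitch) Rx(roll)).
In Python, from workcell import env, eyes gives the robot as it stands.
- The arm moves only by the tool send_rows, never from a script. Its argument "targets" is text: rows parted by semicolons, each of 7 numbers parted by spaces: the shift along the tool's x, y, z in m, then the turn, a rotation vector about the tool's x, y, z in degrees, then the opening in per cent of the stroke, from 0 (shut) to 100 (fully open). A call has 1 to 12 rows; each row is the pose to reach, as a shift and turn from the pose commanded when the call began, along the tool's axes at that moment; what a row does not reach only later rows make up. A row lasts 1/12 s, in which the tool goes at most 41.7 mm and 7.16 degrees, less where a joint would pass 70% of its speed; a pose out of reach is approached as far as the arm can. A call with a gripper value outside its range is refused whole. The fingers move at their own pace and stop on an object; "grip_force" is the grip in N (left out, the last holds). Time passes only in rows, so rows that repeat a pose let the fingers close. It gives the time, the measured TCP pose, the force, the opening and the grip force at its end, in the units of the state.
- env.state(): the state, without advancing time (a new reading comes with each control period).
- eyes.grab_frame(name): name is "side" or "top"; returns a dict with "image" (420x560x3 uint8, blue, green, red), "fovy" (degrees; the focal length in pixels is half the picture's height over the tangent of half this angle, whatever the lens; pixels are square), "cx", "cy" (the principal point, pixels), "eye" and "attitude" of the camera in the world. Camera axes: x right, y up, looking along -z (the intrinsics and any distortion apply to the point x, -y, -z); pixel columns grow to the right and rows downward; lengths in mm; the calibration is good to about 2 mm. A picture is of the moment at which its call begins. There is no depth.
- env.job_done(): hands the job in; it is judged then, once.
The state is a dict: "time_s": time; "qpos": joint angles; "qvel": joint speeds; "effort": joint torques, N m; "ee_pos": TCP position; "ee_rot": TCP orientation; "force": force on the tool from outside, world axes, zero at the start; "torque": the same for the moment, N m; "gripper_width": finger opening in mm; "gripper_force": force on a finger pad.
Only numpy, scipy, OpenCV 4.12 (cv2) and the standard library are available. Lean on these libraries where they do the work, as an engineer would, in place of code of your own. Each camera call takes 0.05 s, during which the arm holds its last target. There are 200 camera calls.

## Task

The slicing disc stands loosely on the food processor. Push the fin on its top round with the fingertips until the notch in its rim is over the drive pin (turn it either way), then press down on the middle of the disc until it is fully home and level. Do not lift the disc, and leave the mug, the tea carton and the match box where they are.

Things in the scene. Friction and masses are not known exactly. Their poses are not given: they have to be found in the camera images.
- disc: Loose steel slicing disc, 114 mm across, plate 6 mm thick, about 0.18 kg. Origin: centre of the plate's underside; z up, x towards the notch, -x towards the fin. Its blind hub tube below sits over an upright spindle with 1 mm play, so it turns in place with slight friction. Underside starts 66 mm above the table, clear of the pin, the notch 35 to 180 degrees from the pin; fully home it is at 56 mm.
- disc_notch (a point): Middle of the notch in the disc's rim, at the underside, 50.5 mm from the disc's centre. The notch is 14 mm wide, open to the rim, and reaches in to 44.5 mm from the centre.
- disc_fin (a point): Top middle of the black upright fin on the disc, 39 mm from the centre on the side opposite the notch, 20 mm above the plate's underside. The fin is radial: 28 mm long (25 to 53 mm from the centre), 8 mm thick, 14 mm high above the plate. Pushing its flat side turns the disc.
- disc_hub (a point): Middle of the top of the black round hub in the centre of the disc: 26 mm across, 6 mm above the plate, 12 mm above the plate's underside. Press here.
- processor: Round white food-processor base, fixed to the table, 168 mm across, deck at 52 mm above the table, small black dial on its side below the drive pin. Origin: centre of its underside on the table; the drive pin lies towards its -x axis. The disc turns about its centre.
- drive_pin (a point): Top of the dark steel drive pin, 50.5 mm from the base's centre, 61.5 mm above the table. The pin is a round-topped radial rib on the deck, 9 mm wide, 48 to 68 mm from the centre, so its outer part shows beyond the disc's rim. The notch must be directly over this point; else the pin stops the disc about 5 mm above its seat.
- collar (a joint): Grey snug collar under the disc that carries it; it slides down stiffly against about 8 N of friction, does not spring back, and stays where it is pushed. 0 as the disc starts, 0.010 m when the disc is fully home.
- coffee_mug: Pink and white mug, 90x122x105 mm, standing near the base; leave alone. Origin: middle of its underside.
- tea_carton: Low pale tea carton, 64x99x17 mm, lying near the base; leave alone. Origin: middle of its underside.
- match_box: Low red box, 48x61x15 mm, lying near the base; leave alone. Origin: middle of its underside.

How it is judged:
By the outcome, as a careful person would: the job done as asked, in the order asked, and still so for the second after the job is handed in, with the robot touching nothing.
It also fails if it takes over 45 s, if anything falls off the work surface, if the arm or the gripper's body presses on something with over 40 N, if the wrist force passes 120 N, or if a joint passes its speed limit or range.

## Working session

There is one attempt and no reset: what is moved stays moved. The work goes in short steps, Python scripts to look and compute and a tool call to move; the robot and the scene stay as the last step left them, time stands still between calls to the robot, and variables do not carry over. Pictures are saved under pics/ and viewed, at most 10 in all, crops included, and the job is handed in when it is done.

Besides the shell and the picture viewer there is one more tool, called after "Emit:" as name(argument=value, ...) on one line, values as JSON. send_rows: Moves the arm, as the interface text tells. Its arguments: {"type":"object","properties":{"targets":{"type":"string"},"grip_force":{"type":"number"}},"required":["targets"]}

```bash
mkdir -p pics; python3 - <<'E'
from workcell import env, eyes
import cv2
for n in ("side","top"):
    f=eyes.grab_frame(n); cv2.imwrite(f"pics/{n}0.png",f["image"])
    print(n,{k:v for k,v in f.items() if k!="image"})
print(env.state())
E
```

```text
side {'fovy': 57.71788730392724, 'cx': 277.48612439911903, 'cy': 203.6080573458465, 'eye': array([ 47.73125564, -66.83835791, 797.44674931]), 'attitude': array([ 3.19856527e+01,  1.61902885e-02, -8.60156632e+01])}
top {'fovy': 56.2245285953301, 'cx': 278.7094511601748, 'cy': 209.46642010533807, 'eye': array([ 281.88978042,  -29.5758675 , 1015.16860619]), 'attitude': array([ 12.32156125,   0.22415481, -98.34665732])}
{'time_s': 0.1, 'qpos': array([ 6.54316514e+01,  1.83469574e+01,  8.96971038e+01,  1.07461119e-05,
        7.20439336e+01, -1.14280056e+00]), 'qvel': array([ 0.04656327, -0.05527361, -0.20775327, -0.09154624, -0.02390508,
        0.02332512]), 'effort': array([ 4.18642694e-04, -4.13334632e+01, -2.32509381e+01,  7.29189254e-02,
        4.21779219e-02, -3.44709110e-05]), 'ee_pos': array([228.38557799, 527.22540934, 213.23025305]), 'ee_rot': array([-1.79912023e+02, -1.76520894e-03,  1.56574447e+02]), 'force': array([ 0.56032258, -0.23161009, -0.25082635]), 'torque': array([0.00134345, 0.03260106, 0.02398886]), 'gripper_force': 0.0, 'gripper_width': 91.21167787671233}
```

View pics/top0.png

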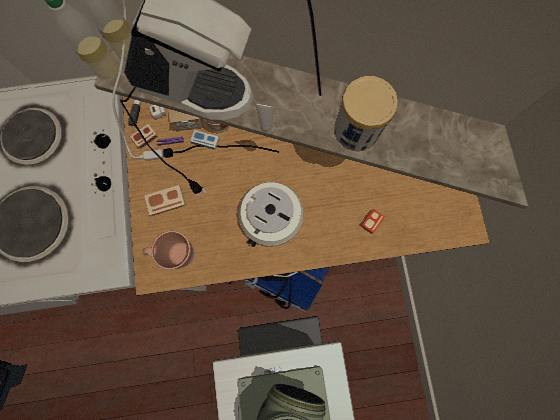

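View pics/side0.png

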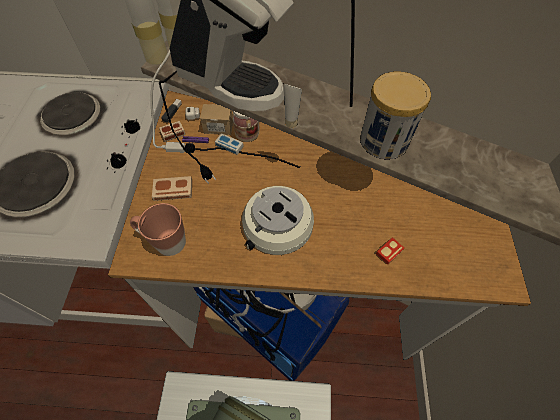

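The top view shows the processor at about (270,213), the disc's fin at about (283,216), the mug at (170,250), the carton at (165,200) and the match box at (372,221). The dial is at (250,243) in the top view and (250,244) in the side view. I'll zoom in and calibrate next.

```bash
cat > h.py <<'E'
import numpy as np, cv2
from scipy.spatial.transform import Rotation as Ro
def cam(f):
    H=f["image"].shape[0]; F=H/2/np.tan(np.radians(f["fovy"]/2))
    return F,Ro.from_euler("xyz",f["attitude"],degrees=True).as_matrix(),np.array(f["eye"])
def plane(f,uv,z):
    F,R,e=cam(f); uv=np.atleast_2d(uv).astype(float)
    d=np.c_[(uv[:,0]-f["cx"])/F,-(uv[:,1]-f["cy"])/F,-np.ones(len(uv))]@R.T
    return e+d*((z-e[2])/d[:,2])[:,None]
def proj(f,P):
    F,R,e=cam(f); c=(np.atleast_2d(P)-e)@R
    return np.c_[f["cx"]+F*c[:,0]/-c[:,2],f["cy"]-F*c[:,1]/-c[:,2]]
E
python3 - <<'E'
from workcell import env, eyes
from h import *
ims=[]
for n,(u,v) in (("top",(270,213)),("side",(277,220))):
    f=eyes.grab_frame(n); 
    print(n,plane(f,[[u,v]],66)[0], plane(f,[(250,243)],30)[0])
    ims.append(cv2.resize(f["image"][v-40:v+40,u-40:u+40],(400,400),interpolation=cv2.INTER_CUBIC))
cv2.imwrite("pics/z0.png",np.hstack(ims))
E
```

```text
top [481.86973002 -33.44706279  66.        ] [420.37057694  27.09927716  30.        ]
side [460.85332529 -36.78239065  66.        ] [418.25390722  20.64370403  30.        ]
```

View pics/z0.png

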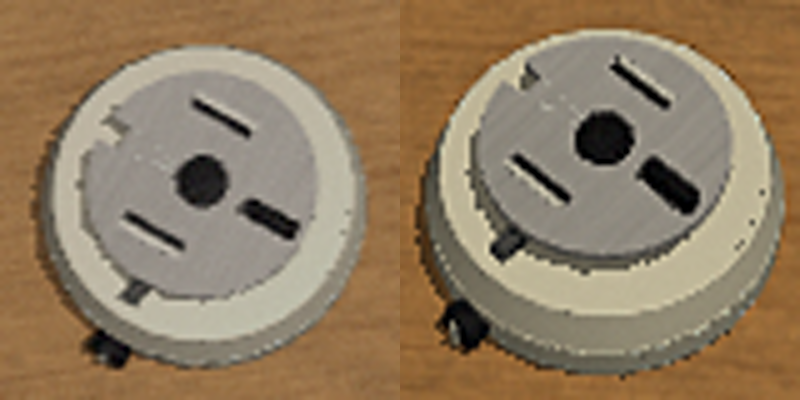

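The zoom gives these positions in the top view: hub (270.2,209.2), fin (284,216.8), notch (252.6,199) and pin (256.8,231). In the side view the hub is at (277.6,207.4), the fin at (290.8,217), the notch at (262,195.4) and the pin at (258.2,228.6). I'll refine them with masks.

```bash
cat > m.py <<'E'
from workcell import env, eyes
from h import *
def blobs(f,c,r=42,thr=60):
    g=f["image"].max(2); u,v=c; S=6
    z=cv2.resize(g[v-r:v+r,u-r:u+r],None,fx=S,fy=S,interpolation=cv2.INTER_CUBIC)
    n,_,st,ce=cv2.connectedComponentsWithStats((z<thr).astype(np.uint8))
    return [(ce[i]/S+[u-r-.5,v-r-.5],st[i,4]/S/S) for i in range(1,n) if 8<st[i,4]/S/S<200]
def white(f,c,r=48):
    pass
if __name__=="__main__":
    for n,c in (("top",(270,213)),("side",(277,220))):
        f=eyes.grab_frame(n)
        for uv,a in blobs(f,c): print(n,uv.round(1),round(a,1),"z78",plane(f,uv,77)[0].round(1),"z86",plane(f,uv,83)[0].round(1),"z30",plane(f,uv,30)[0].round(1))
        # white base rim + disc outline
        hsv=cv2.cvtColor(f["image"],cv2.COLOR_BGR2HSV); u,v=c
        m=((hsv[...,1]<60)&(hsv[...,2]>170)).astype(np.uint8); k=np.zeros_like(m);k[v-45:v+45,u-45:u+45]=1;m*=k
        cs=max(cv2.findContours(m,cv2.RETR_EXTERNAL,cv2.CHAIN_APPROX_NONE)[0],key=cv2.contourArea)[:,0]
        P=plane(f,cv2.convexHull(cs)[:,0],52); (x,y),r=cv2.minEnclosingCircle(P[:,:2].astype(np.float32)); print(n,"base top circle",x,y,r)
        pin,notch={"top":((256.8,231),(252.6,199)),"side":((258.2,228.6),(262,195.4))}[n]
        print("pin",plane(f,pin,61)[0].round(1),"notch",plane(f,notch,69)[0].round(1))
E
python3 m.py
```

```text
top [273.9 196.1] 15.6 z78 [520.2 -48.9  77. ] z86 [518.7 -48.7  83. ] z30 [532.1 -49.8  30. ]
top [269.8 208.7] 74.7 z78 [490.3 -34.5  77. ] z86 [488.9 -34.5  83. ] z30 [500.7 -34.8  30. ]
top [283.6 216.2] 40.0 z78 [466.8 -65.   77. ] z86 [465.6 -64.8  83. ] z30 [476.1 -66.8  30. ]
top [260.4 218.6] 15.2 z78 [469.1  -8.3  77. ] z86 [467.9  -8.4  83. ] z30 [478.5  -7.2  30. ]
top [251.3 242.2] 37.8 z78 [415.4  21.1  77. ] z86 [414.5  20.8  83. ] z30 [422.   23.7  30. ]
top base top circle 490.0352478027344 -34.97097396850586 75.20610046386719
pin [442.9   4.9  61. ] notch [522.6   4.3  69. ]
side [284.5 196.6] 21.9 z78 [516.3 -49.9  77. ] z86 [512.4 -50.   83. ] z30 [546.8 -48.8  30. ]
side [277.3 207.2] 94.5 z78 [487.1 -35.5  77. ] z86 [483.5 -35.8  83. ] z30 [515.8 -33.5  30. ]
side [264.8 215.1] 21.8 z78 [465.2  -9.8  77. ] z86 [461.7 -10.2  83. ] z30 [492.4  -6.   30. ]
side [290.4 216.6] 68.2 z78 [465.2 -65.8  77. ] z86 [461.7 -65.8  83. ] z30 [492.4 -65.8  30. ]
side [258.4 228.1] 24.3 z78 [432.    1.2  77. ] z86 [428.8   0.6  83. ] z30 [457.1   5.6  30. ]
side [249.7 244.2] 60.8 z78 [392.7  15.7  77. ] z86 [389.8  15.   83. ] z30 [415.2  21.1  30. ]
side base top circle 488.121337890625 -36.47231674194336 75.50260162353516
pin [439.3   3.   61. ] notch [521.2   1.8  69. ]
```

```bash
cat > go.py <<'E'
import sys, numpy as np
from scipy.spatial.transform import Rotation as Ro
# commanded x y z yaw -> list of wanted x y z yaw : shift mm in tool axes, turn about tool z
def rel(c,t):
    R=Ro.from_euler("xyz",[180,0,c[3]],degrees=True)
    return np.r_[R.inv().apply(np.subtract(t[:3],c[:3])).round(1),round(c[3]-t[3],1)]
E
python3 - <<'E'
from go import *
c=[228.571,527.635,213.976,156.574]
C=np.array([489,-35]);p=C+39*np.array([np.cos(np.radians(232.8)),np.sin(np.radians(232.8))])
print(p,rel(c,[*p,200,52.8]))
c=[*p,200,52.8]
print(rel(c,[*p,77,52.8]))
for a in np.arange(0,96,7):
    q=C+39*np.array([np.cos(np.radians(232.8+a)),np.sin(np.radians(232.8+a))]); print(a,rel([*p,77,52.8],[*q,77,52.8+a]))
E
```

```text
[465.42063452 -66.0646668 ] [-453.4 -450.6   14.   103.8]
[  0.  -0. 123.   0.]
0 [0. 0. 0. 0.]
7 [ 0.3  4.8  0.  -7. ]
14 [  1.2   9.4   0.  -14. ]
21 [  2.6  14.    0.  -21. ]
28 [  4.6  18.3   0.  -28. ]
35 [  7.1  22.4   0.  -35. ]
42 [ 10.   26.1   0.  -42. ]
49 [ 13.4  29.4   0.  -49. ]
56 [ 17.2  32.3   0.  -56. ]
63 [ 21.3  34.7   0.  -63. ]
70 [ 25.7  36.6   0.  -70. ]
77 [ 30.2  38.    0.  -77. ]
84 [ 34.9  38.8   0.  -84. ]
91 [ 39.7  39.    0.  -91. ]
```

Emit:
send_rows(targets="-0.037 -0.037 0 7 0 0 100;-0.227 -0.225 0.007 0 0 52 22;-0.227 -0.225 0.007 0 0 52 22;-0.227 -0.225 0.007 0 0 52 22;-0.227 -0.225 0.007 0 0 52 22;-0.227 -0.225 0.007 0 0 52 22;-0.227 -0.225 0.007 0 0 52 22;-0.227 -0.225 0.007 0 0 52 22;-0.227 -0.225 0.007 0 0 52 22;-0.227 -0.225 0.007 0 0 52 22;-0.227 -0.225 0.007 0 0 52 22", grip_force=5)

```text
time_s: 1.22
ee_pos: [347.6, 230.9, 207.2]
ee_rot: [180.0, -0.0, 104.6]
force: [0.5, -0.4, 0.5]
gripper_width: 27.7
gripper_force: 0.0
```

```bash
cat >> go.py <<'E'
def app(c,s):  # commanded pose after row s (mm, deg)
    R=Ro.from_euler("xyz",[180,0,c[3]],degrees=True)
    return [*(np.array(c[:3])+R.apply(s[:3])),c[3]-s[3]]
E
python3 - <<'E'
from go import *
c=app([228.571,527.635,213.976,156.574],[-227,-225,7,52]);print(c)
print(rel(c,[465.4,-66.1,110,52.8]))
E
```

```text
[np.float64(347.4083980898476), np.float64(230.933680799638), np.float64(206.97599999999997), 104.57400000000001]
[-317.2   39.5   97.    51.8]
```

Emit:
send_rows(targets="-0.317 0.04 0.02 0 0 51.8 22;-0.317 0.04 0.02 0 0 51.8 22;-0.317 0.04 0.02 0 0 51.8 22;-0.317 0.04 0.02 0 0 51.8 22;-0.317 0.04 0.02 0 0 51.8 22;-0.317 0.04 0.02 0 0 51.8 22;-0.317 0.04 0.02 0 0 51.8 22;-0.317 0.04 0.02 0 0 51.8 22;-0.317 0.04 0.06 0 0 51.8 22;-0.317 0.04 0.097 0 0 51.8 22;-0.317 0.04 0.097 0 0 51.8 22;-0.317 0.04 0.097 0 0 51.8 22")

```text
time_s: 2.22
ee_pos: [465.2, -64.8, 108.8]
ee_rot: [-179.8, 0.1, 52.9]
force: [0.4, -0.6, 0.7]
gripper_width: 20.4
gripper_force: 0.0
```

```bash
python3 - <<'E'
from m import *
ims=[]
for n,(u,v) in (("top",(275,213)),("side",(280,215))):
    f=eyes.grab_frame(n)
    ims.append(cv2.resize(f["image"][v-40:v+40,u-40:u+40],(400,400),interpolation=cv2.INTER_CUBIC))
cv2.imwrite("pics/z1.png",np.hstack(ims))
s=env.state();print(s["ee_pos"],s["ee_rot"],s["gripper_width"],s["qpos"])
E
```

```text
[467.63261545 -65.15021802 111.58008786] [ 1.79854813e+02 -8.65596951e-02  5.29003269e+01] 20.423797070501152 [-9.33339462e+00  1.45594132e+01  1.11504833e+02  1.11019445e-02
  5.37669598e+01  2.77598393e+01]
```

View pics/z1.png

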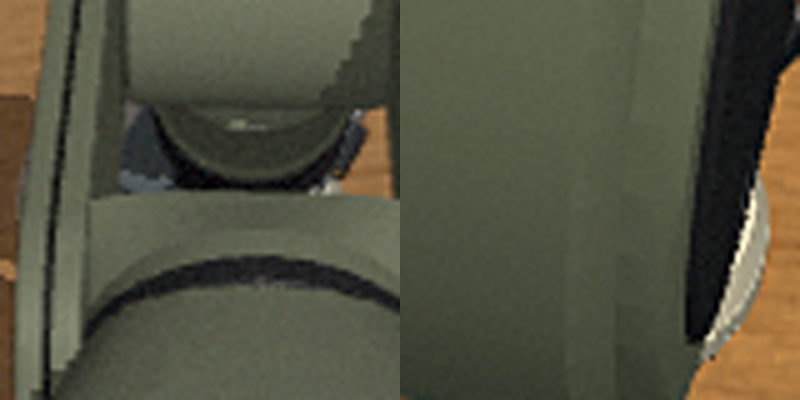

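Both views are fully blocked by the arm, so the approach relies on the measured positions and the force reading. I'm descending slowly around the fin.

Emit:
send_rows(targets="0 0 0.01 0 0 0 22;0 0 0.018 0 0 0 22;0 0 0.021 0 0 0 22;0 0 0.024 0 0 0 22;0 0 0.026 0 0 0 22;0 0 0.026 0 0 0 22")

```text
time_s: 2.82
ee_pos: [466.0, -65.7, 84.0]
ee_rot: [180.0, -0.0, 52.8]
force: [0.3, 0.2, 1.1]
gripper_width: 20.4
gripper_force: 0.0
```

Emit:
send_rows(targets="0 0 0.002 0 0 0 22;0 0 0.004 0 0 0 22;0 0 0.006 0 0 0 22;0 0 0.007 0 0 0 22;0 0 0.007 0 0 0 22")

```text
time_s: 3.23
ee_pos: [465.7, -65.8, 76.7]
ee_rot: [-180.0, 0.0, 52.8]
force: [0.2, -0.4, -0.2]
gripper_width: 20.0
gripper_force: 0.0
```

Emit:
send_rows(targets="0 0 0 0 0 0 12;0 0 0 0 0 0 12;0 0 0 0 0 0 12;0 0 0 0 0 0 12", grip_force=3)

```text
time_s: 3.57
ee_pos: [466.0, -65.8, 77.0]
ee_rot: [180.0, -0.0, 52.8]
force: [0.1, -0.2, -0.7]
gripper_width: 10.9
gripper_force: 0.0
```

Emit:
send_rows(targets="0.0001 0.0027 0 0 0 -4 12;0.0004 0.0054 0 0 0 -8 12;0.0009 0.0081 0 0 0 -12 12;0.0015 0.0107 0 0 0 -16 12;0.0024 0.0133 0 0 0 -20 12;0.0034 0.0159 0 0 0 -24 12;0.0046 0.0183 0 0 0 -28 12;0.0059 0.0207 0 0 0 -32 12;0.0074 0.0229 0 0 0 -36 12;0.0091 0.0251 0 0 0 -40 12;0.0114 0.0276 0 0 0 -45 12;0.0114 0.0276 0 0 0 -45 12")

```text
time_s: 4.57
ee_pos: [495.3, -73.4, 77.0]
ee_rot: [180.0, 0.0, 97.9]
force: [0.3, 0.2, -0.1]
gripper_width: 10.9
gripper_force: 0.0
```

Emit:
send_rows(targets="0.0001 0.0027 0 0 0 -4 12;0.0004 0.0054 0 0 0 -8 12;0.0009 0.0081 0 0 0 -12 12;0.0015 0.0107 0 0 0 -16 12;0.0024 0.0133 0 0 0 -20 12;0.0034 0.0159 0 0 0 -24 12;0.0046 0.0183 0 0 0 -28 12;0.0059 0.0207 0 0 0 -32 12;0.0074 0.0229 0 0 0 -36 12;0.0091 0.0251 0 0 0 -40 12;0.0115 0.0277 0 0 0 -45.2 12;0.0115 0.0277 0 0 0 -45.2 12")

```text
time_s: 5.57
ee_pos: [520.9, -58.0, 76.9]
ee_rot: [180.0, 0.0, 143.0]
force: [0.2, 0.7, 0.6]
gripper_width: 11.1
gripper_force: 0.0
```

```bash
python3 - <<'E'
from m import *
s=env.state();print(s["ee_pos"],s["ee_rot"],s["gripper_width"],s["gripper_force"],s["force"],s["torque"])
E
```

```text
[520.91130133 -58.01266881  76.93925189] [1.79984278e+02 9.66392217e-03 1.42964392e+02] 11.08734549120623 0.0 [0.2470349  0.74079914 0.61105092] [-0.03606395 -0.03208909 -0.02600646]
```

Emit:
send_rows(targets="0 0 0 0 0 0 22;0 0 0 0 0 0 22;0 0 -0.01 0 0 0 22;0 0 -0.04 0 0 0 22;0 0 -0.08 0 0 0 22;0 0 -0.115 0 0 0 22")

```text
time_s: 6.07
ee_pos: [520.4, -58.4, 194.2]
ee_rot: [180.0, 0.0, 142.9]
force: [1.4, -0.6, 0.3]
gripper_width: 20.4
gripper_force: 0.0
```

Emit:
send_rows(targets="0.394 0.19 0 0 0 0 22;0.394 0.19 0 0 0 0 22;0.394 0.19 0 0 0 0 22;0.394 0.19 0 0 0 0 22;0.394 0.19 0 0 0 0 22;0.394 0.19 0 0 0 0 22;0.394 0.19 0 0 0 0 22;0.394 0.19 0 0 0 0 22;0.394 0.19 0 0 0 0 22;0.394 0.19 0 0 0 0 22;0.394 0.19 0 0 0 0 22;0.394 0.19 0 0 0 0 22")

```text
time_s: 7.07
ee_pos: [318.8, 334.0, 192.8]
ee_rot: [179.9, -0.1, 143.2]
force: [-0.0, -0.3, 1.3]
gripper_width: 20.1
gripper_force: 0.0
```

```bash
python3 - <<'E'
from m import *
s=env.state();print(s["ee_pos"],s["ee_rot"],s["qpos"][[0,5]])
ims=[]
for n,c in (("top",(270,213)),("side",(277,220))):
    f=eyes.grab_frame(n)
    for uv,a in blobs(f,c): print(n,uv.round(1),round(a,1),"z78",plane(f,uv,78)[0].round(1),"z80",plane(f,uv,80)[0].round(1))
    u,v=c;ims.append(cv2.resize(f["image"][v-40:v+40,u-40:u+40],(400,400),interpolation=cv2.INTER_CUBIC))
cv2.imwrite("pics/z2.png",np.hstack(ims))
E
```

```text
[318.84294508 334.00072182 192.76870243] [ 1.79876116e+02 -6.97597042e-02  1.43175076e+02] [44.83971003 -8.37521718]
top [277.6 195. ] 37.4 z78 [521.3 -58.3  78. ] z80 [520.8 -58.2  80. ]
top [256.5 204.8] 13.5 z78 [504.5  -3.6  78. ] z80 [504.   -3.7  80. ]
top [269.4 208.5] 75.4 z78 [490.6 -33.6  78. ] z80 [490.2 -33.6  80. ]
top [279.3 218.2] 13.2 z78 [463.4 -54.   78. ] z80 [463.  -53.9  80. ]
top [251.3 242.1] 37.9 z78 [415.2  21.   78. ] z80 [414.9  20.9  80. ]
side [288.8 195.5] 57.4 z78 [519.2 -59.5  78. ] z80 [517.9 -59.5  80. ]
side [264.  201.1] 22.5 z78 [500.3  -5.   78. ] z80 [499.1  -5.1  80. ]
side [276.9 207. ] 93.3 z78 [487.  -34.8  78. ] z80 [485.7 -34.9  80. ]
side [285.  218.8] 22.9 z78 [458.2 -54.4  78. ] z80 [457.1 -54.4  80. ]
side [258.6 227.9] 25.0 z78 [431.9   0.7  78. ] z80 [430.8   0.5  80. ]
side [249.6 244.2] 60.8 z78 [392.2  15.6  78. ] z80 [391.3  15.4  80. ]
```

View pics/z2.png

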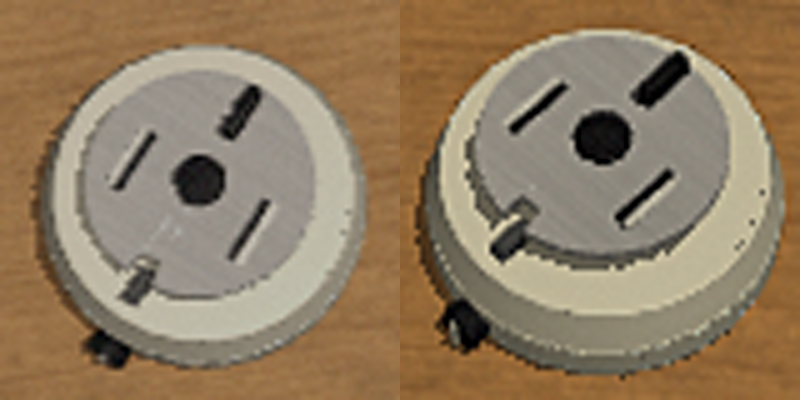

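The top view has the fin at (277.6,195) and the hub at (269.4,208.5). That puts the fin at about -38.9° and the notch at about 141.1°, lying against the pin at about (257,231). I'll check the pin's angle by mask before pressing.

```bash
python3 - <<'E'
from m import *
for n,(u,v),C in (("top",(257,230),(490.5,-34.0)),("side",(258,228),(487.0,-35.0))):
    f=eyes.grab_frame(n);g=f["image"].max(2);S=8;r=10
    z=cv2.resize(g[v-r:v+r,u-r:u+r],None,fx=S,fy=S,interpolation=cv2.INTER_CUBIC)
    for thr in (100,120,140):
        k,l,st,ce=cv2.connectedComponentsWithStats((z<thr).astype(np.uint8))
        for i in range(1,k):
            if st[i,4]>5*64:
                uv=ce[i]/S+[u-r-.5,v-r-.5]
                P=plane(f,uv,59)[0,:2]-C;print(n,thr,uv.round(1),st[i,4]/64,np.hypot(*P).round(1),np.degrees(np.arctan2(P[1],P[0])).round(1))
    # base deck centre/dial direction
E
```

```text
top 100 [257.3 229.6] 28.359375 57.8 139.7
top 100 [248.5 238. ] 7.234375 87.0 135.0
top 120 [257.3 229.6] 33.671875 57.6 139.6
top 120 [250.3 236.3] 37.53125 81.0 135.7
top 140 [257.  227.7] 72.859375 54.3 136.3
top 140 [250.6 236.5] 52.59375 80.9 136.3
side 100 [257.  220.9] 32.34375 50.8 122.9
side 100 [260.4 228. ] 55.6875 56.0 143.4
side 120 [259.2 225. ] 109.25 52.7 135.6
side 120 [250.7 234. ] 41.953125 80.9 139.0
side 140 [259.3 224.9] 123.3125 52.3 135.5
side 140 [250.7 234.1] 48.46875 81.0 139.1
```

The pin's angle comes out between 139.7° and 141.5°, and the notch is within the ±2.8° tolerance. I'm moving back with the fingers shut to press the hub.

```bash
python3 - <<'E'
from go import *
c=[228.571,527.635,213.976,156.574]
for s in ([-227,-225,7,52],[-317,40,97,51.8],[0,0,33,0],[11.4,27.6,0,-45],[11.5,27.7,0,-45.2],[0,0,-115,0],[394,190,0,0]): c=app(c,s)
print(c, rel(c,[489,-34.7,190,c[3]]), rel(c,[489,-34.7,82,c[3]]))
E
```

```text
[np.float64(320.5101115024893), np.float64(330.6671574580711), np.float64(191.976), 142.97400000000002] [-354.5 -190.2    2.     0. ] [-354.5 -190.2  110.     0. ]
```

Emit:
send_rows(targets="-0.3545 -0.19 0 0 0 0 0;-0.3545 -0.19 0 0 0 0 0;-0.3545 -0.19 0 0 0 0 0;-0.3545 -0.19 0 0 0 0 0;-0.3545 -0.19 0 0 0 0 0;-0.3545 -0.19 0 0 0 0 0;-0.3545 -0.19 0 0 0 0 0;-0.3545 -0.19 0 0 0 0 0;-0.3545 -0.19 0 0 0 0 0;-0.3545 -0.19 0 0 0 0 0;-0.3545 -0.19 0 0 0 0 0;-0.3545 -0.19 0 0 0 0 0")

```text
time_s: 8.27
ee_pos: [488.8, -36.9, 191.8]
ee_rot: [-180.0, -0.0, 142.7]
force: [0.2, -0.5, 0.1]
gripper_width: 0.3
gripper_force: 0.0
```

Emit:
send_rows(targets="0 0 0.04 0 0 0 0;0 0 0.075 0 0 0 0;0 0 0.095 0 0 0 0;0 0 0.105 0 0 0 0;0 0 0.11 0 0 0 0;0 0 0.11 0 0 0 0;0 0 0.11 0 0 0 0")

```text
time_s: 8.85
ee_pos: [489.3, -34.1, 82.6]
ee_rot: [180.0, 0.0, 143.0]
force: [-0.5, 0.4, 0.6]
gripper_width: 0.6
gripper_force: 0.0
```

Now pressing from z=82 to about 73, still above the point where the pin would stop it.

Emit:
send_rows(targets="0 0 0.002 0 0 0 0;0 0 0.004 0 0 0 0;0 0 0.005 0 0 0 0;0 0 0.006 0 0 0 0;0 0 0.007 0 0 0 0;0 0 0.008 0 0 0 0;0 0 0.008 0 0 0 0")

```text
time_s: 9.43
ee_pos: [489.7, -34.4, 74.7]
ee_rot: [179.9, 0.1, 143.0]
force: [0.1, 0.4, 4.8]
gripper_width: 0.6
gripper_force: 2.1
```

Emit:
send_rows(targets="0 0 0.001 0 0 0 0;0 0 0.002 0 0 0 0;0 0 0.003 0 0 0 0;0 0 0.003 0 0 0 0;0 0 0.003 0 0 0 0")

```text
time_s: 9.85
ee_pos: [489.7, -34.4, 71.6]
ee_rot: [179.9, 0.1, 143.0]
force: [-0.1, 0.6, 4.6]
gripper_width: 0.4
gripper_force: 2.7
```

Emit:
send_rows(targets="0 0 0.001 0 0 0 0;0 0 0.002 0 0 0 0;0 0 0.003 0 0 0 0;0 0 0.0035 0 0 0 0;0 0 0.004 0 0 0 0;0 0 0.004 0 0 0 0")

```text
time_s: 10.35
ee_pos: [489.8, -34.4, 68.2]
ee_rot: [179.9, 0.1, 143.0]
force: [-2.4, 1.5, 10.1]
gripper_width: 0.0
gripper_force: 5.2
```

Emit:
send_rows(targets="0 0 0.0005 0 0 0 0;0 0 0.001 0 0 0 0;0 0 0.0015 0 0 0 0;0 0 0.002 0 0 0 0;0 0 0.002 0 0 0 0;0 0 0.002 0 0 0 0")

```text
time_s: 10.85
ee_pos: [489.8, -34.4, 68.1]
ee_rot: [179.9, 0.1, 143.0]
force: [-5.7, 1.0, 26.2]
gripper_width: 0.5
gripper_force: 12.6
```

The force rises sharply with no further travel at z=68.1 (home is 68), so the disc is seated. I'm retracting and looking.

Emit:
send_rows(targets="0 0 -0.002 0 0 0 0;0 0 -0.006 0 0 0 0;0 0 -0.03 0 0 0 0;0 0 -0.07 0 0 0 0;0 0 -0.11 0 0 0 0;0 0 -0.125 0 0 0 0")

```text
time_s: 11.35
ee_pos: [491.5, -34.8, 194.8]
ee_rot: [179.8, 0.4, 143.0]
force: [0.8, -0.3, 0.6]
gripper_width: 1.0
gripper_force: 0.0
```

Emit:
send_rows(targets="0.354 0.19 0 0 0 0 0;0.354 0.19 0 0 0 0 0;0.354 0.19 0 0 0 0 0;0.354 0.19 0 0 0 0 0;0.354 0.19 0 0 0 0 0;0.354 0.19 0 0 0 0 0;0.354 0.19 0 0 0 0 0;0.354 0.19 0 0 0 0 0;0.354 0.19 0 0 0 0 0;0.354 0.19 0 0 0 0 0;0.354 0.19 0 0 0 0 0;0.354 0.19 0 0 0 0 0")

```text
time_s: 12.35
ee_pos: [320.2, 331.0, 189.4]
ee_rot: [-179.9, 0.0, 143.2]
force: [-1.1, -0.1, 0.3]
gripper_width: 0.6
gripper_force: 0.0
```

```bash
python3 - <<'E'
from m import *
ims=[]
s=env.state();print(s["ee_pos"],s["force"])
for n,c in (("top",(270,213)),("side",(277,220))):
    f=eyes.grab_frame(n)
    for uv,a in blobs(f,c): print(n,uv.round(1),round(a,1),"z68",plane(f,uv,68)[0].round(1))
    u,v=c;ims.append(cv2.resize(f["image"][v-40:v+40,u-40:u+40],(400,400),interpolation=cv2.INTER_CUBIC))
cv2.imwrite("pics/z3.png",np.hstack(ims))
E
```

```text
[320.19577115 330.98467297 189.42592872] [-1.09018422 -0.05170028  0.27952482]
top [277.7 196.1] 35.9 z68 [521.1 -58.3  68. ]
top [257.  205.5] 13.5 z68 [505.   -4.2  68. ]
top [269.5 209.4] 74.5 z68 [490.6 -33.5  68. ]
top [279.3 219. ] 12.8 z68 [463.1 -53.9  68. ]
top [251.3 242.1] 37.8 z68 [416.7  21.5  68. ]
side [288.7 198. ] 55.2 z68 [519.  -59.4  68. ]
side [264.2 203.5] 22.0 z68 [500.5  -5.   68. ]
side [276.9 209.3] 91.5 z68 [487.  -34.8  68. ]
side [285.1 220.9] 22.0 z68 [458.7 -54.7  68. ]
side [258.5 227.8] 25.2 z68 [437.6   1.9  68. ]
side [249.7 244.2] 60.7 z68 [397.   16.7  68. ]
```

View pics/z3.png

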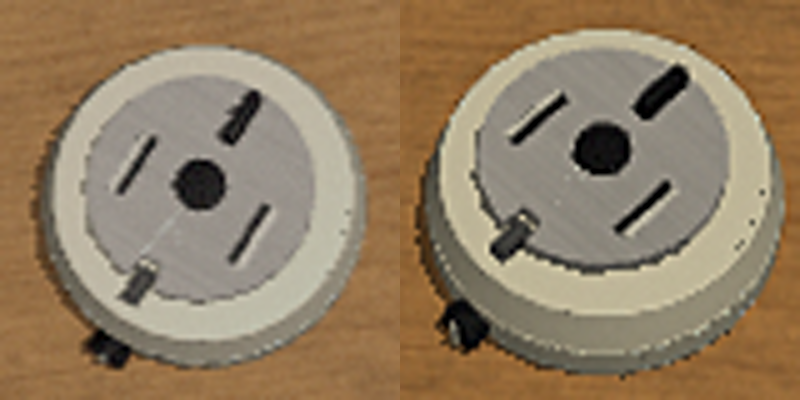

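The disc now sits flat, with the pin inside the notch at about (143,278) in the top crop. The hub, fin and slots have all dropped a uniform 10 mm, since their z=68 points match the earlier z=78 points, so the disc is level and home.

```bash
python3 -c "
from workcell import env
print(env.job_done())"
```

```text
the job is handed in; nothing more can be done
None
```

I turned the disc about 88° until its notch was over the drive pin, then pressed it fully home and level (a 10 mm drop, confirmed in both camera views), and handed the job in at about 12.5 s, with the arm kept well clear of the mug, carton and match box; no verdict was returned.

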